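# Index the tube rack by one turn of the hand wheel

## Task

Move the tube rack on by one step: push the hand wheel of the indexing stage round clockwise (seen from above) by its upright handle through exactly one full turn, so that the handle comes back to where it stood at the start, and leave the wheel at rest there. Only push the handle, with a light touch of the fingers, without gripping it, and do not disturb the bottle, the tape roll or the beaker that stand beside the stage.

Things in the scene. Friction and masses are not known exactly. Their poses are not given: they have to be found in the camera images.
- stage: Indexing stage fixed to the worktop: grey base 260 x 120 mm, an 86 mm square grey gear housing (top 101 mm high) under a horizontal steel hand wheel, and behind it (own +x) a slideway with a pink tube rack on a carriage under a low bridge of fill needles (bridge 215 mm wide, 137 mm behind the wheel axis, top 122 mm high). Origin: on the vertical wheel axis, at worktop height. x points from the wheel along the slideway, z up. Base spans own x -55 to 205 mm.
- wheel_hub (a point): Centre of the hand wheel, on its vertical axis, on top of the hub, 142 mm above the worktop. The wheel is an open ring with three spokes: ring radius 70 mm to the middle of the 14 mm thick rim, rim top 133 mm above the worktop. It stays where it is left; turning it takes about 2 to 2.5 N at the handle.
- handle: Upright black revolving handle standing on the rim of the hand wheel at the end of one spoke, 70 mm from the wheel axis: 52 mm tall, 16 mm diameter at its foot, 23 mm at its thickest (34 mm up). Origin: centre of its foot, 135 mm above the worktop (its top is at 187 mm). It spins freely on its own axis and its own x and y axes mean nothing.
- wheel (a joint): Angle of the hand wheel in rad, grows clockwise seen from above, one full turn is 6.283; it counts on through several turns. Starts somewhere between -0.5 and 0.5; at 0 the handle stands on the stage's own -x side.
- carriage (a joint): Travel of the rack carriage along the stage's own +x in m, geared to the wheel: 0.020 m for each clockwise turn.
- brown_bottle: Loose brown bottle, 48 mm diameter, 93 mm tall, standing beside the wheel on the stage's right (own -y). Origin: centre of its underside. To be left alone.
- tape: Loose tape roll lying flat, 72 mm diameter, 19 mm high, left of the wheel. Origin: centre of its underside. To be left alone.
- beaker: Loose clear plastic beaker, about 76 mm diameter, 86 mm tall, left of the stage. Origin: centre of its underside. To be left alone.

How it is judged (in metres and radians):
On the way, in this order (a step that is already met when the one before it is completed fails the run):
1. the fingers push the handle through the first part of the turn (value of joint wheel between 1.8 and 4 rad and contact force between the fingers and handle above 0.3 N), for 0.05 s.
2. the fingers push the handle through the last part of the turn (value of joint wheel above 4.4 rad and contact force between the fingers and handle above 0.3 N), for 0.05 s.
At the end, for the whole second after the job is handed in: The wheel has made one clockwise turn (neither none nor two), its handle is within 14 mm (about 11 degrees) of where it started, the wheel is at rest, and bottle, tape roll and beaker are within 20 mm of where they stood (value of joint wheel between 5.55 and 7.02 rad and distance of handle from where it was at the start of the episode below 0.014 m and velocity of joint wheel between -0.05 and 0.05 rad/s and distance of each of brown_bottle, tape, beaker from where it was at the start of the episode below 0.02 m); the robot touches nothing.
It fails at once if the handle is gripped or shoved hard (over 25 N of finger contact) (contact force between the fingers and handle above 25 N).
It fails at once if the wheel is turned the wrong way, or well past one turn (value of joint wheel below -0.85 rad or value of joint wheel above 7.15 rad).
It fails at once if the bottle, tape roll or beaker is lifted, shoved or tipped (distance of any of brown_bottle, tape, beaker from where it was at the start of the episode above 0.03 m or angle between any of brown_bottle, beaker's own z axis and vertical above 0.5 rad).
It also fails if it takes over 64 s, if anything falls off the work surface, if the arm or the gripper's body presses on something with over 40 N, if the wrist force passes 120 N, or if a joint passes its speed limit or range.

## Robot

A 6-joint arm with a two-finger parallel gripper is mounted at the origin on a cart in front of the work surface, level with it; the furniture and walls round the work are solid. World frame = base frame: x ahead of the robot, y to its left, z up, the work surface at z = 0. Lengths are in mm, angles in rad, forces in N, time in s.
With the tool pointing down it reaches from about 375 to 825 mm from the base axis. Payload 5.5 kg.
Tool frame: the origin (TCP) lies between the finger pads; the fingertips stand ahead of it and the grasp point (between the pads) lies 8 mm behind it (manip.tip_extent is the z of the fingertips in the tool frame, in mm); z points along the fingers, y is the line along which they close (so a half turn about z gives the same grasp; the last joint's range is limited). The gripper opens to 85 mm and grips with 20 to 120 N. Pads are 22 mm wide; open, the fingers measure 114 mm over their backs; the gripper's body (76 mm by 85 mm) begins 54 mm behind the grasp point. The pads swing forward as they close: fully open they stand 13 mm farther back than shut.
Start: joints at [1.323, 0.314, -0.047, 1.21, 0, 1.571], TCP at [147.16, 581.669, 242.299] pointing down, gripper open.
Joint ranges: [-2.67, 2.67], [-0.69, 1.73], [-1.03, 1.25], [-2.08, 2.16], [-1.42, 1.45], [-3.14, 3.14]. Speed limits (rad/s): [2.39, 2.39, 3.01, 3.14, 3.14, 3.14].

## Interface

Orientations are given as a unit quaternion [x, y, z, w].
In Python, from bench import manip, viewer gives the robot as it stands. The module is installed in compiled form; this text tells all that it offers.
- The arm moves only by the tool carry_out, never from a script. Its argument "moves" is a list of rows, each a list of 6 numbers: the shift along the tool's x, y, z in m, then the turn, a rotation vector about the tool's x, y, z in rad. In form: [[dx, dy, dz, ax, ay, az], ...]. A call has exactly 8 rows; each row shifts and turns the commanded pose from where the row before left it, along the tool's axes as they then stand; what a row does not reach is not made up. A row lasts 1/10 s, in which the tool goes at most 50 mm and 8.59 degrees, less where a joint would pass 70% of its speed; a pose out of reach is approached as far as the arm can. A call with a gripper value outside its range is refused whole. "fingers" is the opening in per cent of the stroke, from 0 (shut) to 100 (fully open), set as the call begins (left out, the last holds). The fingers move at their own pace and stop on an object; the grip force is fixed at half the most. Time passes only in rows, so rows that do not move let the fingers close, or fill a call up. It gives the time, the measured TCP pose, the force, the opening and the grip force at its end, in the units of the state.
- manip.read_state(): the state, without advancing time (a new reading comes with each control period).
- viewer.capture(name): name is "scene" or "top"; returns (picture, depth): 400x640x3 uint8, blue, green, red; 400x640 float32, mm along the optical axis (not along the pixel's ray), 0 where there is no reading.
- viewer.camera_params(name): a dict with "intrinsics" (3x3 intrinsics, pixels), "k1" (the pictures are not rectified: a ray, as slopes to the right and down, at radius r is drawn at 1 + k1 r^2 times it, then the intrinsics apply), "eye" and "attitude" of the camera in the world. Camera axes: x right, y up, looking along -z (the intrinsics and any distortion apply to the point x, -y, -z); pixel columns grow to the right and rows downward; lengths in mm; the calibration is good to about 2 mm. A picture is of the moment at which its call begins. camera_params takes no time and is no camera call.
- manip.finish_job(): hands the job in; it is judged then, once.
The state is a dict: "time": time; "joint_pos": joint angles; "dq": joint speeds; "effort": joint torques, N m; "eef_pos": TCP position; "orientation": TCP orientation; "ft_force": force on the tool from outside, world axes, zero at the start; "wrist_torque": the same for the moment, N m; "gripper_width": opening from 0.0 (shut) to 1.0 (fully open); "grasp_force": force on a finger pad.
Only numpy, scipy, OpenCV 4.12 (cv2) and the standard library are available. Lean on these libraries where they do the work, as an engineer would, in place of code of your own. Each camera call takes 0.05 s, during which the arm holds its last target. There are 200 camera calls.

## Working session

There is one attempt and no reset: what is moved stays moved. The work goes in short steps, Python scripts to look and compute and a tool call to move; the robot and the scene stay as the last step left them, time stands still between calls to the robot, and variables do not carry over. Pictures are saved under pics/ and viewed, at most 10 in all, crops included, and the job is handed in when it is done.

Besides the shell and the picture viewer there is one more tool, called after "Call:" as a command line: name --pt "numbers of a row" for each row, then --argument value for the rest. carry_out: Moves the arm, as the interface text tells. Its arguments: {"type":"object","properties":{"moves":{"type":"array"},"fingers":{"type":"number"}},"required":["moves"]}

```bash
mkdir -p pics; cat > h.py <<'E'
from bench import manip, viewer
import numpy as np, cv2
from scipy.spatial.transform import Rotation as R
def cam(n):
    p=viewer.camera_params(n); A=np.array(p["attitude"],float)
    A=A if A.shape==(3,3) else R.from_quat(A).as_matrix()
    return np.array(p["intrinsics"]),p["k1"],np.array(p["eye"],float),A
def ray(n,u,v):
    K,k,e,A=cam(n)
    d=np.array([(u-K[0,2])/K[0,0],(v-K[1,2])/K[1,1]]);s=d.copy()
    for _ in range(20): s=d/(1+k*(s@s))
    return e,A@np.array([s[0],-s[1],-1])
def onplane(n,u,v,z):
    e,d=ray(n,u,v); return e+d*(z-e[2])/d[2]
def pt(n,u,v,D):
    e,d=ray(n,u,v); return e+d*D
E
python3 - <<'E'
from h import *
for n in("scene","top"):
    im,d=viewer.capture(n); cv2.imwrite(f"pics/{n}0.png",im); np.save(n+"0.npy",d)
    print(viewer.camera_params(n))
print(manip.read_state(), manip.tip_extent)
E
```

```text
{'intrinsics': array([[495.81110296,   0.        , 315.62797397],
       [  0.        , 495.81110296, 203.4143747 ],
       [  0.        ,   0.        ,   1.        ]]), 'k1': -0.03922488547982021, 'eye': array([-186.67036868, -474.28176326,  870.87550765]), 'attitude': array([ 0.35576694, -0.22057207, -0.46004913,  0.78302787])}
{'intrinsics': array([[372.18778735,   0.        , 313.52312588],
       [  0.        , 372.18778735, 202.47879133],
       [  0.        ,   0.        ,   1.        ]]), 'k1': -0.041323224895612735, 'eye': array([470.1668419 , -66.26822067, 978.37133479]), 'attitude': array([-0.04371442,  0.03789365,  0.7150661 , -0.69665888])}
{'time': 0.1, 'joint_pos': array([ 1.32297991e+00,  3.14139754e-01, -4.79911335e-02,  1.21019617e+00,
        1.41208152e-05,  1.57080917e+00]), 'dq': array([ 4.69055954e-04,  9.04253747e-05,  1.91212622e-03, -8.45287006e-04,
        2.46117370e-04,  6.67728955e-04]), 'effort': array([ 1.53806818e-04, -5.40766382e+01,  3.40540731e+01,  1.11572290e-02,
       -5.41778411e-05,  3.58098021e-06]), 'eef_pos': array([147.04358846, 581.17872942, 241.52480957]), 'orientation': array([ 1.23597728e-01,  9.92332110e-01, -7.58627891e-04, -1.01594263e-04]), 'ft_force': array([1.03294783, 0.51955394, 0.53492028]), 'wrist_torque': array([-0.05341117, -0.05221077, -0.01137938]), 'grasp_force': 0.0, 'gripper_width': 1.0021131687360496} 11.0
```

View pics/top0.png

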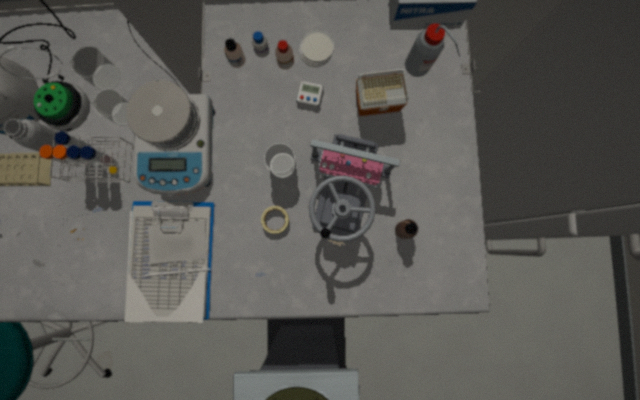

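View pics/scene0.png

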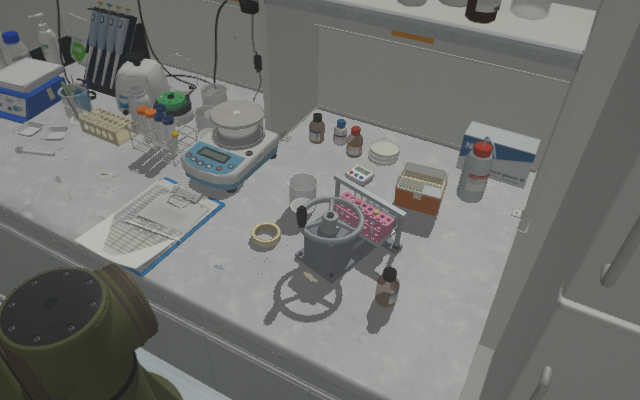

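Top view: wheel ring centred near px (342,209), handle top near (325,233), bridge (310,150)-(398,165), bottle (406,228), tape (275,220), beaker (281,165). Scene view: handle at (302,216), hub (330,216).

```bash
cat >> h.py <<'E'
def cloud(n,d,u0,u1,v0,v1):
    K,k,e,A=cam(n)
    vv,uu=np.mgrid[v0:v1,u0:u1]; D=d[v0:v1,u0:u1]; m=D>0
    P=np.array([pt(n,u,v,x) for u,v,x in zip(uu[m],vv[m],D[m])]); return P,uu[m],vv[m]
def circ(P):
    A=np.c_[2*P[:,:2],np.ones(len(P))]; s=np.linalg.lstsq(A,(P[:,:2]**2).sum(1),rcond=None)[0]
    return s[:2],np.sqrt(s[2]+s[:2]@s[:2])
E
python3 - <<'E'
from h import *
for n,b in(("top",(260,430,130,260)),("scene",(270,410,170,320))):
    d=np.load(n+"0.npy"); P,u,v=cloud(n,d,*b); z=P[:,2]
    print(n,"table z",np.median(z[z<15]))
    hub=onplane(n,*((342,209) if n=="top" else (330,216)),142); print("hub guess",hub)
    r=np.hypot(*(P[:,:2]-hub[:2]).T)
    m=(z>118)&(z<140)&(r>58)&(r<85); c,rr=circ(P[m]); 
    for _ in range(3):
        q=np.hypot(*(P[:,:2]-c).T); m=(z>122)&(z<140)&(abs(q-70)<10); c,rr=circ(P[m])
    print("ring",m.sum(),c,rr,np.median(P[m,2]))
    q=np.hypot(*(P[:,:2]-c).T)
    m=(z>150)&(q<100); print("handle",m.sum(),P[m].mean(0),P[m].min(0),P[m].max(0), u[m].mean(),v[m].mean())
    m=(q<16)&(z>134)&(z<150); print("hub",m.sum(),P[m].mean(0) if m.any() else 0)
    m=(z>108)&(z<130)&(q>95)&(q<190)&(P[:,0]>c[0]); 
    if m.sum()>10:
        x=P[m][:,:2]; w,V=np.linalg.eigh(np.cov(x.T)); print("bridge",m.sum(),x.mean(0),V[:,1],V[:,0],np.ptp(x@V[:,1]))
d=np.load("top0.npy"); 
for nm,b in dict(bottle=(390,425,212,245),tape=(258,292,203,240),beaker=(262,300,140,182)).items():
    P,u,v=cloud("top",d,*b); m=P[:,2]>10; print(nm,m.sum(),P[m].mean(0),P[m].min(0),P[m].max(0))
E
```

```text
Traceback (most recent call last):
  File "h.py", line 20, in cloud
    P=np.array([pt(n,u,v,x) for u,v,x in zip(uu[m],vv[m],D[m])]); return P,uu[m],vv[m]
                ~~^^^^^^^^^
  File "h.py", line 16, in pt
    e,d=ray(n,u,v); return e+d*D
        ~~~^^^^^^^
  File "h.py", line 9, in ray
    K,k,e,A=cam(n)
            ~~~^^^
  File "h.py", line 5, in cam
    p=viewer.camera_params(n); A=np.array(p["attitude"],float)
ValueError: time passes only in moves, steps and waits
```

```bash
sed -i 's/^def cam(n):/import functools\n@functools.lru_cache\ndef cam(n):/' h.py
python3 - <<'E'
from h import *
for n,b in(("top",(260,430,130,260)),("scene",(270,410,170,320))):
    d=np.load(n+"0.npy"); P,u,v=cloud(n,d,*b); z=P[:,2]
    print(n,"table z",np.median(z[z<15]))
    hub=onplane(n,*((342,209) if n=="top" else (330,216)),142); print("hub guess",hub)
    r=np.hypot(*(P[:,:2]-hub[:2]).T)
    m=(z>118)&(z<140)&(r>58)&(r<85); c,rr=circ(P[m]); 
    for _ in range(3):
        q=np.hypot(*(P[:,:2]-c).T); m=(z>122)&(z<140)&(abs(q-70)<10); c,rr=circ(P[m])
    print("ring",m.sum(),c,rr,np.median(P[m,2]))
    q=np.hypot(*(P[:,:2]-c).T)
    m=(z>150)&(q<100); print("handle",m.sum(),P[m].mean(0),P[m].min(0),P[m].max(0), u[m].mean(),v[m].mean())
    m=(q<16)&(z>134)&(z<150); print("hub",m.sum(),P[m].mean(0) if m.any() else 0)
    m=(z>108)&(z<130)&(q>95)&(q<190)&(P[:,0]>c[0]); 
    if m.sum()>10:
        x=P[m][:,:2]; w,V=np.linalg.eigh(np.cov(x.T)); print("bridge",m.sum(),x.mean(0),V[:,1],V[:,0],np.ptp(x@V[:,1]))
d=np.load("top0.npy"); 
for nm,b in dict(bottle=(390,425,212,245),tape=(258,292,203,240),beaker=(262,300,140,182)).items():
    P,u,v=cloud("top",d,*b); m=P[:,2]>10; print(nm,m.sum(),P[m].mean(0),P[m].min(0),P[m].max(0))
E
```

```text
top table z 0.49296636208163136
hub guess [ 550.74175631 -124.47789661  142.        ]
ring 1100 [ 553.61356365 -124.35729759] 69.54297469460553 132.00950928790337
handle 84 [497.10682097 -83.32979052 183.12872234] [487.86488987 -94.8781117  169.10294039] [507.54723244 -73.05171697 189.95121365] 324.8333333333333 232.66666666666666
hub 156 [ 553.8402929  -124.1289781   139.42940464]
bridge 680 [ 685.30384296 -160.63040736] [0.2597112  0.96568633] [-0.96568633  0.2597112 ] 214.72660425507632
scene table z 0.42946984960400414
hub guess [ 546.60472511 -124.68619695  142.        ]
ring 924 [ 548.91881363 -122.9257866 ] 69.80053092323347 131.53240346771844
handle 162 [490.41713974 -84.04347535 172.22120111] [483.20957319 -91.91188708 150.44722066] [501.29783727 -71.07573856 190.00932127] 301.22222222222223 214.3827160493827
hub 121 [ 546.92628806 -123.81617571  139.21132213]
bridge 620 [ 679.91964209 -163.18938119] [0.25777689 0.96620447] [-0.96620447  0.25777689] 216.50372733828257
bottle 366 [ 505.18368111 -286.04581506   68.10285574] [ 482.59574366 -316.39121959   11.5503042 ] [ 529.79723114 -268.84401759   98.43869562]
tape 291 [540.47110775  42.39450787  18.7184301 ] [505.04339309   7.21187625  10.54767763] [575.43033782  77.65472764  24.86764503]
beaker 499 [691.8503836   24.31609925  57.1017806 ] [648.169066   -15.40227115  10.44904539] [724.72967934  58.86335123  89.68862454]
```

Call:
carry_out --fingers 0 --pt "0 0 0 0 0 0.147" --pt "0 0 0 0 0 0.147" --pt "0 0 0 0 0 0.147" --pt "0 0 0 0 0 0.147" --pt "0 0 0 0 0 0.147" --pt "0 0 0 0 0 0.147" --pt "0 0 0 0 0 0.147" --pt "0 0 0 0 0 0.147"

```text
time: 0.9
eef_pos: [147.1, 581.3, 241.8]
orientation: [0.656, 0.755, -0.0, 0.0]
ft_force: [-0.3, -0.3, 0.5]
gripper_width: -0.001
grasp_force: 0.0
```

Call:
carry_out --pt "0 0 0 0 0 0.147" --pt "-0.036 0.028 0 0 0 0" --pt "-0.036 0.028 0 0 0 0" --pt "-0.036 0.028 0 0 0 0" --pt "-0.036 0.028 0 0 0 0" --pt "-0.036 0.028 0 0 0 0" --pt "-0.036 0.028 0 0 0 0" --pt "-0.036 0.028 0 0 0 0"

```text
time: 1.7
eef_pos: [343.8, 327.9, 242.1]
orientation: [0.707, 0.707, -0.0, 0.0]
ft_force: [1.0, 1.4, 0.4]
gripper_width: 0.001
grasp_force: 0.0
```

Call:
carry_out --pt "-0.036 0.03 0 0 0 0" --pt "-0.036 0.03 0 0 0 0" --pt "-0.036 0.03 0 0 0 0" --pt "-0.044 0.006 0 0 0 0" --pt "-0.044 0.006 0 0 0 0" --pt "-0.044 0.006 0 0 0 0" --pt "-0.044 0.006 0 0 0 0" --pt "-0.044 0.006 0 0 0 0"

```text
time: 2.5
eef_pos: [462.9, -0.1, 242.1]
orientation: [0.707, 0.707, -0.0, -0.0]
ft_force: [0.5, -0.5, 1.0]
gripper_width: -0.001
grasp_force: 0.0
```

Call:
carry_out --pt "-0.044 0.006 0 0 0 0" --pt "-0.044 0.006 0 0 0 0" --pt "-0.044 0.006 0 0 0 0" --pt "0 0 0.02 0 0 0" --pt "0 0 0.02 0 0 0" --pt "0 0 0.01 0 0 0" --pt "0 0 0 0 0 0" --pt "0 0 0 0 0 0"

```text
time: 3.3
eef_pos: [481.2, -130.0, 192.6]
orientation: [0.707, 0.707, -0.0, -0.0]
ft_force: [-0.4, 0.2, 0.3]
gripper_width: -0.001
grasp_force: 0.0
```

```bash
python3 - <<'E'
from h import *
a,d=viewer.capture("top"); b,_=viewer.capture("scene"); np.save("top1.npy",d)
cv2.imwrite("pics/c1.png",np.vstack([cv2.resize(a[150:280,240:440],(600,300)[::1]),cv2.resize(b[130:330,200:440],(600,300))]))
s=manip.read_state(); print(s["eef_pos"],s["joint_pos"],s["ft_force"])
E
```

```text
[ 481.8286573  -130.15113358  193.27291609] [-2.63796214e-01  1.50503314e-01 -3.69286271e-01  1.04954283e+00
 -4.15707145e-05  1.30628045e+00] [-0.06213863  0.03500847 -0.12282039]
```

View pics/c1.png

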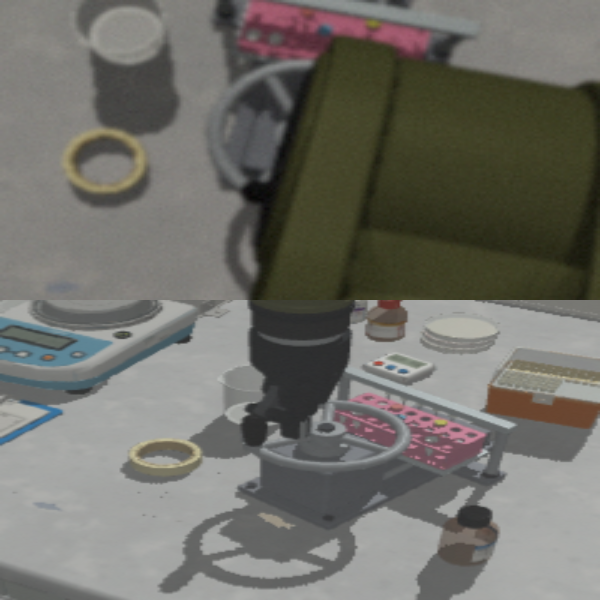

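The crop shows the shut fingers (293,420) just to the right of the handle (255,430), clear of it, as planned.

Call:
carry_out --pt "0 0 0.01 0 0 0" --pt "0 0 0.01 0 0 0" --pt "0 0 0.012 0 0 0" --pt "0 0 0 0 0 0" --pt "0 0 0 0 0 0" --pt "0 0 0 0 0 0" --pt "0 0 0 0 0 0" --pt "0 0 0 0 0 0"

```text
time: 4.2
eef_pos: [481.5, -130.4, 160.7]
orientation: [0.707, 0.707, 0.0, 0.0]
ft_force: [0.1, -0.7, 1.1]
gripper_width: -0.002
grasp_force: 0.0
```

```bash
python3 - <<'E'
from h import *
s=manip.read_state(); print(s["eef_pos"],s["ft_force"])
p=np.deg2rad(np.arange(185,-190,-5)); X=np.c_[70*np.sin(p),70*np.cos(p)]/1000
d=np.diff(X,axis=0)
for i in range(0,len(d),8): print(185-5*i,[[round(a,4),round(b,4),0,0,0,0] for a,b in d[i:i+8].tolist()], "end", (X[min(i+8,len(X)-1)][::-1]*1000+[551.5,-123.7]).round(1))
E
```

```text
[ 481.46202576 -130.42998269  160.68148745] [ 0.08440934 -0.68314242  1.1192407 ]
185 [[0.0061, -0.0003, 0, 0, 0, 0], [0.0061, 0.0003, 0, 0, 0, 0], [0.0061, 0.0008, 0, 0, 0, 0], [0.006, 0.0013, 0, 0, 0, 0], [0.0058, 0.0018, 0, 0, 0, 0], [0.0056, 0.0023, 0, 0, 0, 0], [0.0054, 0.0028, 0, 0, 0, 0], [0.0052, 0.0033, 0, 0, 0, 0]] end [494.2 -83.5]
145 [[0.0048, 0.0037, 0, 0, 0, 0], [0.0045, 0.0041, 0, 0, 0, 0], [0.0041, 0.0045, 0, 0, 0, 0], [0.0037, 0.0048, 0, 0, 0, 0], [0.0033, 0.0052, 0, 0, 0, 0], [0.0028, 0.0054, 0, 0, 0, 0], [0.0023, 0.0056, 0, 0, 0, 0], [0.0018, 0.0058, 0, 0, 0, 0]] end [533.4 -56.1]
105 [[0.0013, 0.006, 0, 0, 0, 0], [0.0008, 0.0061, 0, 0, 0, 0], [0.0003, 0.0061, 0, 0, 0, 0], [-0.0003, 0.0061, 0, 0, 0, 0], [-0.0008, 0.0061, 0, 0, 0, 0], [-0.0013, 0.006, 0, 0, 0, 0], [-0.0018, 0.0058, 0, 0, 0, 0], [-0.0023, 0.0056, 0, 0, 0, 0]] end [581.1 -60.3]
65 [[-0.0028, 0.0054, 0, 0, 0, 0], [-0.0033, 0.0052, 0, 0, 0, 0], [-0.0037, 0.0048, 0, 0, 0, 0], [-0.0041, 0.0045, 0, 0, 0, 0], [-0.0045, 0.0041, 0, 0, 0, 0], [-0.0048, 0.0037, 0, 0, 0, 0], [-0.0052, 0.0033, 0, 0, 0, 0], [-0.0
[... 808 characters left out ...]
061, 0, 0, 0, 0], [0.0003, -0.0061, 0, 0, 0, 0]] end [ 545.4 -193.4]
-95 [[0.0008, -0.0061, 0, 0, 0, 0], [0.0013, -0.006, 0, 0, 0, 0], [0.0018, -0.0058, 0, 0, 0, 0], [0.0023, -0.0056, 0, 0, 0, 0], [0.0028, -0.0054, 0, 0, 0, 0], [0.0033, -0.0052, 0, 0, 0, 0], [0.0037, -0.0048, 0, 0, 0, 0], [0.0041, -0.0045, 0, 0, 0, 0]] end [ 502.  -173.2]
-135 [[0.0045, -0.0041, 0, 0, 0, 0], [0.0048, -0.0037, 0, 0, 0, 0], [0.0052, -0.0033, 0, 0, 0, 0], [0.0054, -0.0028, 0, 0, 0, 0], [0.0056, -0.0023, 0, 0, 0, 0], [0.0058, -0.0018, 0, 0, 0, 0], [0.006, -0.0013, 0, 0, 0, 0], [0.0061, -0.0008, 0, 0, 0, 0]] end [ 481.8 -129.8]
-175 [[0.0061, -0.0003, 0, 0, 0, 0], [0.0061, 0.0003, 0, 0, 0, 0]] end [ 481.8 -117.6]
```

Call:
carry_out --pt "0.0061 -0.0003 0 0 0 0" --pt "0.0061 0.0003 0 0 0 0" --pt "0.0061 0.0008 0 0 0 0" --pt "0.006 0.0013 0 0 0 0" --pt "0.0058 0.0018 0 0 0 0" --pt "0.0056 0.0023 0 0 0 0" --pt "0.0054 0.0028 0 0 0 0" --pt "0.0052 0.0033 0 0 0 0"

```text
time: 5.0
eef_pos: [493.8, -83.9, 160.3]
orientation: [0.707, 0.707, -0.0, 0.0]
ft_force: [-0.6, -2.9, -0.4]
gripper_width: -0.005
grasp_force: 1.3
```

```bash
python3 - <<'E'
from h import *
a,d=viewer.capture("top"); b,_=viewer.capture("scene"); np.save("top1.npy",d)
cv2.imwrite("pics/c2.png",np.vstack([cv2.resize(a[150:280,240:440],(600,300)[::1]),cv2.resize(b[130:330,200:440],(600,300))]))
s=manip.read_state(); print(s["eef_pos"],s["ft_force"])
E
```

```text
[494.11003198 -83.08487748 160.3036258 ] [-0.77481215 -0.20899308 -0.39004176]
```

View pics/c2.png

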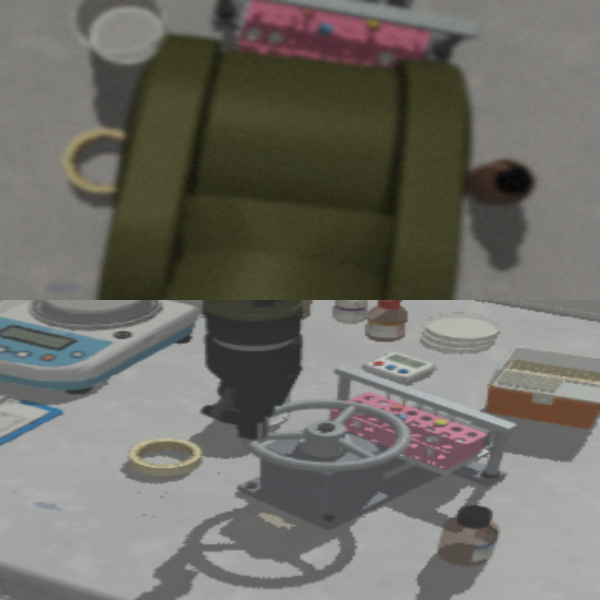

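The wheel has turned: the handle now lies hidden left of the fingers (250,420), and the loose objects have not moved. I'll carry on round.

Call:
carry_out --pt "0.0048 0.0037 0 0 0 0" --pt "0.0045 0.0041 0 0 0 0" --pt "0.0041 0.0045 0 0 0 0" --pt "0.0037 0.0048 0 0 0 0" --pt "0.0033 0.0052 0 0 0 0" --pt "0.0028 0.0054 0 0 0 0" --pt "0.0023 0.0056 0 0 0 0" --pt "0.0018 0.0058 0 0 0 0"

```text
time: 5.9
eef_pos: [532.9, -56.4, 160.1]
orientation: [0.707, 0.707, -0.0, -0.0]
ft_force: [-2.0, -1.3, 0.6]
gripper_width: -0.002
grasp_force: 1.1
```

Call:
carry_out --pt "0.0013 0.006 0 0 0 0" --pt "0.0008 0.0061 0 0 0 0" --pt "0.0003 0.0061 0 0 0 0" --pt "-0.0003 0.0061 0 0 0 0" --pt "-0.0008 0.0061 0 0 0 0" --pt "-0.0013 0.006 0 0 0 0" --pt "-0.0018 0.0058 0 0 0 0" --pt "-0.0023 0.0056 0 0 0 0"

```text
time: 6.7
eef_pos: [580.9, -60.8, 160.3]
orientation: [0.707, 0.707, 0.0, -0.0]
ft_force: [-2.5, 1.1, -0.9]
gripper_width: 0.002
grasp_force: 1.1
```

Call:
carry_out --pt "-0.0028 0.0054 0 0 0 0" --pt "-0.0033 0.0052 0 0 0 0" --pt "-0.0037 0.0048 0 0 0 0" --pt "-0.0041 0.0045 0 0 0 0" --pt "-0.0045 0.0041 0 0 0 0" --pt "-0.0048 0.0037 0 0 0 0" --pt "-0.0052 0.0033 0 0 0 0" --pt "-0.0054 0.0028 0 0 0 0"

```text
time: 7.5
eef_pos: [614.5, -95.1, 160.4]
orientation: [0.707, 0.707, 0.0, 0.0]
ft_force: [-1.1, 1.4, -0.6]
gripper_width: -0.001
grasp_force: 1.1
```

```bash
python3 - <<'E'
from h import *
b,_=viewer.capture("scene")
cv2.imwrite("pics/c3.png",cv2.resize(b[130:330,200:440],(720,600)))
s=manip.read_state(); print(s["eef_pos"],s["ft_force"])
E
```

```text
[615.06900087 -96.08569557 160.41395135] [0.36765242 0.45715772 1.00701557]
```

View pics/c3.png

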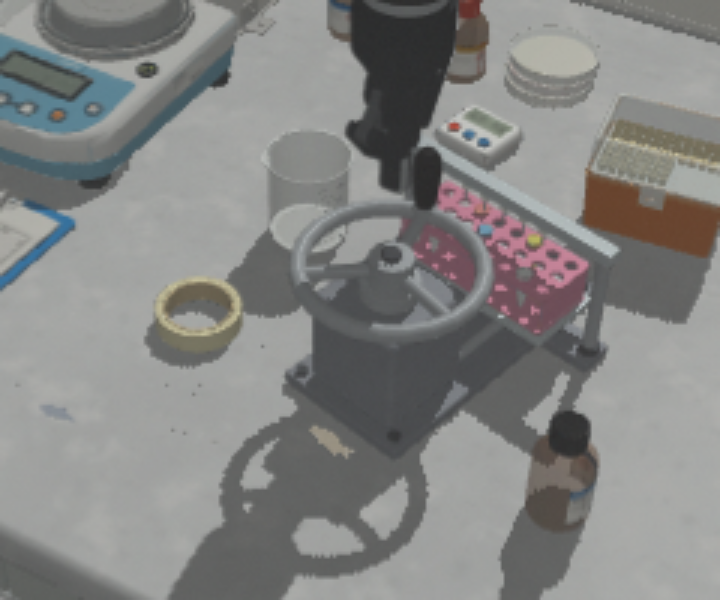

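The handle (427,180) stands just ahead of the fingers (392,180), clear of the bridge. Continuing.

Call:
carry_out --pt "-0.0056 0.0023 0 0 0 0" --pt "-0.0058 0.0018 0 0 0 0" --pt "-0.006 0.0013 0 0 0 0" --pt "-0.0061 0.0008 0 0 0 0" --pt "-0.0061 0.0003 0 0 0 0" --pt "-0.0061 -0.0003 0 0 0 0" --pt "-0.0061 -0.0008 0 0 0 0" --pt "-0.006 -0.0013 0 0 0 0"

```text
time: 8.35
eef_pos: [618.3, -142.9, 160.4]
orientation: [0.707, 0.707, 0.0, 0.0]
ft_force: [0.2, 3.3, 1.6]
gripper_width: 0.001
grasp_force: 1.3
```

Call:
carry_out --pt "-0.0058 -0.0018 0 0 0 0" --pt "-0.0056 -0.0023 0 0 0 0" --pt "-0.0054 -0.0028 0 0 0 0" --pt "-0.0052 -0.0033 0 0 0 0" --pt "-0.0048 -0.0037 0 0 0 0" --pt "-0.0045 -0.0041 0 0 0 0" --pt "-0.0041 -0.0045 0 0 0 0" --pt "-0.0037 -0.0048 0 0 0 0"

```text
time: 9.15
eef_pos: [590.8, -182.2, 160.4]
orientation: [0.707, 0.707, -0.0, 0.0]
ft_force: [3.6, 0.8, -0.4]
gripper_width: 0.0
grasp_force: 1.1
```

Call:
carry_out --pt "-0.0033 -0.0052 0 0 0 0" --pt "-0.0028 -0.0054 0 0 0 0" --pt "-0.0023 -0.0056 0 0 0 0" --pt "-0.0018 -0.0058 0 0 0 0" --pt "-0.0013 -0.006 0 0 0 0" --pt "-0.0008 -0.0061 0 0 0 0" --pt "-0.0003 -0.0061 0 0 0 0" --pt "0.0003 -0.0061 0 0 0 0"

```text
time: 9.95
eef_pos: [544.2, -193.9, 160.4]
orientation: [0.707, 0.707, -0.0, 0.0]
ft_force: [1.6, -1.0, -0.5]
gripper_width: -0.002
grasp_force: 1.1
```

Call:
carry_out --pt "0.0008 -0.0061 0 0 0 0" --pt "0.0013 -0.006 0 0 0 0" --pt "0.0018 -0.0058 0 0 0 0" --pt "0.0023 -0.0056 0 0 0 0" --pt "0.0028 -0.0054 0 0 0 0" --pt "0.0033 -0.0052 0 0 0 0" --pt "0.0037 -0.0048 0 0 0 0" --pt "0.0041 -0.0045 0 0 0 0"

```text
time: 10.75
eef_pos: [500.8, -173.4, 160.3]
orientation: [0.707, 0.707, -0.0, -0.0]
ft_force: [1.7, -1.9, -0.0]
gripper_width: -0.0
grasp_force: 1.0
```

```bash
python3 - <<'E'
from h import *
b,d=viewer.capture("scene"); np.save("scene2.npy",d)
cv2.imwrite("pics/c4.png",cv2.resize(b[130:330,200:440],(720,600)))
s=manip.read_state(); print(s["eef_pos"],s["ft_force"])
E
```

```text
[ 499.87051843 -172.61318476  160.16354097] [-1.4302664  -0.34399253  0.41050693]
```

View pics/c4.png

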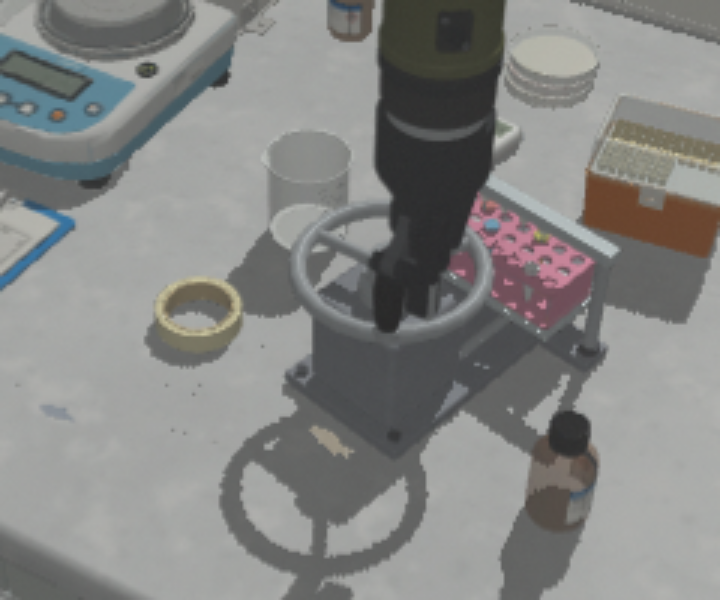

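Handle at crop (387,295), just in front of the fingers (425,280); bottle, tape and beaker look unmoved. I'll measure how much remains.

```bash
python3 - <<'E'
from h import *
C=np.array([548.9,-122.9])  # scene camera's own fit
def ang(f,b):
    P,u,v=cloud("scene",np.load(f),*b); q=np.hypot(*(P[:,:2]-C).T); m=(P[:,2]>150)&(P[:,2]<192)&(q<90)&(q>50)
    c=np.median(P[m],0); return m.sum(),c,np.rad2deg(np.arctan2(*(c[:2]-C)[::-1])),np.hypot(*(c[:2]-C))
print(ang("scene0.npy",(290,315,195,235)))
print(ang("scene2.npy",(324,334,216,240)))
E
```

```text
(np.int64(162), array([489.64464245, -85.32560621, 173.87137813]), np.float64(147.62082181182686), np.float64(70.164324743753))
(np.int64(123), array([ 480.69328175, -153.95287408,  169.14211299]), np.float64(-155.52137033061828), np.float64(74.9428942844514))
```

Call:
carry_out --pt "0.0045 -0.0041 0 0 0 0" --pt "0.0048 -0.0037 0 0 0 0" --pt "0.0052 -0.0033 0 0 0 0" --pt "0.0054 -0.0028 0 0 0 0" --pt "0.0056 -0.0023 0 0 0 0" --pt "0.0058 -0.0018 0 0 0 0" --pt "0.006 -0.0013 0 0 0 0" --pt "0.0061 -0.0008 0 0 0 0"

```text
time: 11.6
eef_pos: [481.0, -129.8, 160.3]
orientation: [0.707, 0.707, -0.0, 0.0]
ft_force: [0.8, -2.2, -0.5]
gripper_width: 0.003
grasp_force: 1.2
```

Call:
carry_out --pt "0.0036 -0.0002 0 0 0 0" --pt "0.0036 0 0 0 0 0" --pt "0.0036 0.0002 0 0 0 0" --pt "0.0036 0.0003 0 0 0 0" --pt "0.0024 0.0004 0 0 0 0" --pt "0.0012 0.0002 0 0 0 0" --pt "0 0 0 0 0 0" --pt "0 0 0 0 0 0"

```text
time: 12.4
eef_pos: [482.0, -112.1, 160.3]
orientation: [0.707, 0.707, 0.0, -0.0]
ft_force: [-0.1, -1.2, -0.2]
gripper_width: 0.002
grasp_force: 0.4
```

```bash
python3 - <<'E'
from h import *
b,d=viewer.capture("scene"); np.save("scene3.npy",d)
cv2.imwrite("pics/c5.png",cv2.resize(b[130:330,200:440],(720,600)))
s=manip.read_state(); print(s["eef_pos"],s["ft_force"])
P,u,v=cloud("scene",d,285,330,190,250); C=np.array([548.9,-122.9]);q=np.hypot(*(P[:,:2]-C).T)
b0=cv2.imread("pics/scene0.png"); 
for f in(b0,b):
    m=(f[190:250,285:320].max(2)<45); vv,uu=np.nonzero(m); print(m.sum(),np.median(uu)+285,np.median(vv)+190,uu.min()+285,vv.max()+190,vv.min()+190)
E
```

```text
[ 482.01680986 -112.12404563  160.26103876] [-0.08384117 -0.2287865   0.46289678]
5 303.0 222.0 300 225 218
14 302.0 223.5 301 227 221
```

View pics/c5.png

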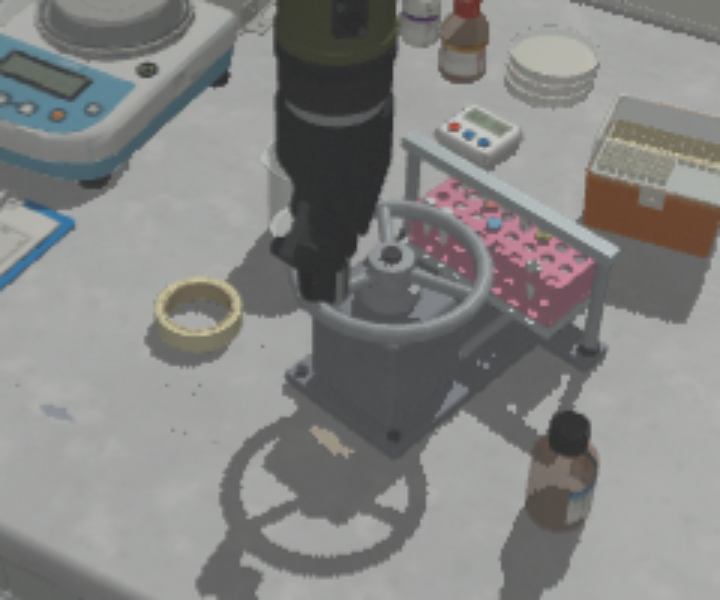

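The fingers (320,270) partly hide the handle. I'll back off, lift and clear the view to check.

Call:
carry_out --pt "-0.008 -0.001 0 0 0 0" --pt "-0.008 0 0 0 0 0" --pt "-0.004 0 0 0 0 0" --pt "0 0 -0.025 0 0 0" --pt "0 0 -0.03 0 0 0" --pt "0 0 -0.03 0 0 0" --pt "-0.045 -0.01 0 0 0 0" --pt "-0.045 -0.01 0 0 0 0"

```text
time: 13.25
eef_pos: [462.0, -223.3, 246.8]
orientation: [0.706, 0.708, 0.001, 0.001]
ft_force: [0.6, -0.0, -0.0]
gripper_width: 0.001
grasp_force: 0.0
```

Call:
carry_out --pt "-0.045 -0.01 0 0 0 0" --pt "-0.045 -0.01 0 0 0 0" --pt "-0.045 -0.01 0 0 0 0" --pt "-0.045 0 0 0 0 0" --pt "0 0 0 0 0 0" --pt "0 0 0 0 0 0" --pt "0 0 0 0 0 0" --pt "0 0 0 0 0 0"

```text
time: 14.05
eef_pos: [431.2, -401.1, 245.4]
orientation: [0.707, 0.708, 0.0, -0.0]
ft_force: [-0.3, -0.6, 0.5]
gripper_width: -0.001
grasp_force: 0.0
```

```bash
python3 - <<'E'
from h import *
a,d=viewer.capture("top"); b,ds=viewer.capture("scene"); print(manip.read_state()["eef_pos"])
cv2.imwrite("pics/c6.png",np.vstack([cv2.resize(a[150:280,240:440],(600,300)),cv2.resize(b[130:330,200:440],(600,300))]))
for n,bx,D in(("top",(305,380,170,250),[np.load("top0.npy"),d]),("scene",(285,345,190,250),[np.load("scene0.npy"),ds])):
    C=np.array([553.6,-124.4] if n=="top" else [548.9,-122.9])
    for x in D:
        P,u,v=cloud(n,x,*bx);q=np.hypot(*(P[:,:2]-C).T); m=(P[:,2]>150)&(P[:,2]<192)&(q<90); c=P[m].mean(0)
        print(n,m.sum(),c,np.rad2deg(np.arctan2(*(c[:2]-C)[::-1])))
E
```

```text
[ 431.40261509 -401.23632597  245.59376686]
top 84 [497.10682097 -83.32979052 183.12872234] 143.9830683431035
top 89 [491.88621037 -91.86025514 181.87450384] 152.1987252325264
scene 162 [490.41713974 -84.04347535 172.22120111] 146.39958866707855
scene 160 [485.15244385 -92.48068605 172.70248627] 154.49027016160287
```

View pics/c6.png

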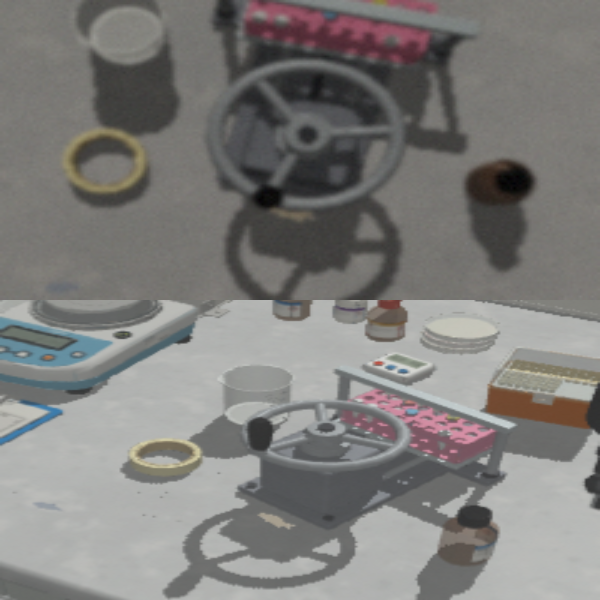

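The view is clear: handle at (267,197) top / (260,433) scene, 8° (10 mm) short of its start, everything else in place. I'll go back for a small nudge.

Call:
carry_out --pt "0.045 0 0 0 0 0" --pt "0.045 0.01 0 0 0 0" --pt "0.045 0.01 0 0 0 0" --pt "0.045 0.01 0 0 0 0" --pt "0.045 0.01 0 0 0 0" --pt "0.045 0.01 0 0 0 0" --pt "0 0 0 0 0 0" --pt "0 0 0 0 0 0"

```text
time: 14.95
eef_pos: [481.2, -130.9, 245.6]
orientation: [0.706, 0.708, -0.0, 0.0]
ft_force: [-0.1, -0.3, -0.5]
gripper_width: -0.002
grasp_force: 0.0
```

Call:
carry_out --pt "0 0 0.025 0 0 0" --pt "0 0 0.03 0 0 0" --pt "0 0 0.02 0 0 0" --pt "0 0 0.01 0 0 0" --pt "0 0 0 0 0 0" --pt "0.006 0 0 0 0 0" --pt "0.006 0 0 0 0 0" --pt "0.003 0 0 0 0 0"

```text
time: 15.75
eef_pos: [481.8, -116.9, 161.4]
orientation: [0.707, 0.707, 0.001, 0.001]
ft_force: [0.2, 0.7, -0.2]
gripper_width: -0.002
grasp_force: 0.0
```

Call:
carry_out --pt "0.0025 0.0002 0 0 0 0" --pt "0.0025 0.0003 0 0 0 0" --pt "0.0025 0.0005 0 0 0 0" --pt "0.0025 0.0006 0 0 0 0" --pt "0.0025 0.0007 0 0 0 0" --pt "0.0015 0.0004 0 0 0 0" --pt "0 0 0 0 0 0" --pt "0 0 0 0 0 0"

```text
time: 16.55
eef_pos: [483.7, -103.1, 160.2]
orientation: [0.707, 0.707, 0.0, -0.0]
ft_force: [-0.4, -0.8, 1.0]
gripper_width: 0.001
grasp_force: 0.3
```

Call:
carry_out --pt "-0.008 -0.001 0 0 0 0" --pt "-0.008 -0.001 0 0 0 0" --pt "-0.006 0 0 0 0 0" --pt "0 0 -0.025 0 0 0" --pt "0 0 -0.03 0 0 0" --pt "0 0 -0.03 0 0 0" --pt "-0.045 -0.01 0 0 0 0" --pt "-0.045 -0.01 0 0 0 0"

```text
time: 17.35
eef_pos: [462.6, -216.4, 246.8]
orientation: [0.706, 0.708, 0.001, 0.001]
ft_force: [0.6, 0.0, 0.3]
gripper_width: 0.002
grasp_force: 0.0
```

Call:
carry_out --pt "-0.045 -0.01 0 0 0 0" --pt "-0.045 -0.01 0 0 0 0" --pt "-0.045 -0.01 0 0 0 0" --pt "-0.045 0 0 0 0 0" --pt "0 0 0 0 0 0" --pt "0 0 0 0 0 0" --pt "0 0 0 0 0 0" --pt "0 0 0 0 0 0"

```text
time: 18.15
eef_pos: [431.9, -394.2, 245.4]
orientation: [0.707, 0.708, 0.0, -0.0]
ft_force: [0.3, 1.0, -0.6]
gripper_width: 0.004
grasp_force: 0.0
```

```bash
python3 - <<'E'
from h import *
a,d=viewer.capture("top"); b,ds=viewer.capture("scene"); print(manip.read_state()["eef_pos"])
for n,bx,D in(("top",(305,380,170,250),[np.load("top0.npy"),d]),("scene",(285,345,190,250),[np.load("scene0.npy"),ds])):
    C=np.array([553.6,-124.4] if n=="top" else [548.9,-122.9])
    for x in D:
        P,u,v=cloud(n,x,*bx);q=np.hypot(*(P[:,:2]-C).T); m=(P[:,2]>150)&(P[:,2]<192)&(q<90); c=P[m].mean(0)
        print(n,m.sum(),c,np.rad2deg(np.arctan2(*(c[:2]-C)[::-1])))
for nm,b in dict(bottle=(390,425,212,245),tape=(258,292,203,240),beaker=(262,300,140,182)).items():
    P,u,v=cloud("top",d,*b); m=P[:,2]>10; print(nm,m.sum(),P[m].mean(0))
E
```

```text
[ 432.07456022 -394.26713583  245.60320284]
top 84 [497.10682097 -83.32979052 183.12872234] 143.9830683431035
top 85 [496.26978145 -84.49595842 182.94765431] 145.16059566991493
scene 162 [490.41713974 -84.04347535 172.22120111] 146.39958866707855
scene 158 [489.72268181 -84.94974937 172.74165633] 147.3280594186938
bottle 367 [ 505.11845771 -285.93844057   68.12334185]
tape 290 [540.27127199  42.45062758  18.90576517]
beaker 493 [691.99471292  24.44187434  57.23958702]
```

The handle is about 1.3 mm from its start, and nothing else has moved.

```bash
python3 -c "
from bench import manip
print(manip.finish_job())"
```

```text
the job is handed in; nothing more can be done
None
```

The job is handed in: I pushed the wheel one full clockwise turn by its handle, which the cameras put about 1.3 mm from where it started, with the bottle, tape roll and beaker unmoved and the arm clear.

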